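Press a glued case panel with a slip-clutch screw press

ROBOT

A 6-joint arm with a two-finger parallel gripper is mounted at the origin on the work surface. World frame = base frame: x ahead of the robot, y to its left, z up, the work surface at z = 0. Lengths are in m, angles in rad, forces in N, time in s.
With the tool pointing down it reaches from about 0.35 to 0.875 m from the base axis. Payload 4.2 kg.
Tool frame: the origin (TCP) lies on the centre line of the jaws, within the pads' length; the fingertips stand bot.tip_reach ahead of it and the grasp point (between the pads) lies 2 mm behind it (bot.tip_reach is the distance from the TCP to the fingertips, in m); y points along the fingers, x is the direction in which the jaws open and shut, and the axes are right-handed (so a half turn about y gives the same grasp; the last joint's range is limited). The gripper opens to 85 mm and grips with 20 to 120 N. Pads are 22 mm wide; open, the fingers measure 114 mm over their backs; the gripper's body (76 mm by 85 mm) begins 54 mm behind the grasp point. The pads swing forward as they close: fully open they stand 13 mm farther back than shut.
Start: joints at [-0.999, 0.385, 0.008, 0, -1.194, -0.259], TCP at [0.192, -0.595, 0.248] pointing down, gripper open.
Joint ranges: [-3.14, 3.14], [-1.21, 2.06], [-1.07, 1.41], [-3.16, 2.05], [-2.99, -0.16], [-3.1, 3.1]. Speed limits (rad/s): [2.79, 2.79, 3.14, 3.14, 3.14, 3.14].

INTERFACE

Orientations are given as a rotation vector (axis times angle).
In Python, from station import bot, claw, camera, camera_model gives the robot as it stands. The module is installed in compiled form; this text tells all that it offers. Calls block until the motion is done:
- bot.move_ptp(position, orientation): joint-space move of the TCP to a pose.
- bot.move_l(position, ori=None, speed=0.15, until_force=None): straight line of the TCP; ori=None keeps the orientation; speed is the mean speed in m/s. With until_force (N) it stops when the force on the tool has changed by that much, and returns True; else False.
- bot.move_j(angles): joint-space move.
- claw.command_gripper(opening, strength=None): finger opening in m; strength is the grip in N (None keeps the last); returns when the fingers have stopped.
- bot.dwell(seconds).
- bot.ik(position, orientation): joint angles nearest the present ones, or None.
- bot.observe(): the state.
- camera(name): name is "scene" or "top" or "wrist"; returns the picture (384x512x3 uint8, red, green, blue); there is no depth.
- camera_model(name): a dict with "K" (3x3 intrinsics, pixels), "R" (3x3) and "t" (3): a world point X has camera coordinates R X + t. Camera axes: x right, y down, z forward; pixel columns grow to the right and rows downward; lengths in m; the calibration is good to about 2 mm. The wrist camera is an equidistant fisheye: a pixel r from the principal point sees the ray r / f radians off the axis. A picture is of the moment at which its call begins: read the wrist's pose just before it. camera_model takes no time and is no camera call; for the wrist camera it gives the pose at the moment of the call.
A pose or a line that the arm cannot do raises bot.PlanningError and nothing moves.
- bot.sign_off(): hands the job in, once; it reports no verdict.
The state is a dict: "time": time; "joint_positions": joint angles; "joint_vel": joint speeds; "tau": joint torques, N m; "tool_pos": TCP position; "eef_rot": TCP orientation; "force": force on the tool from outside, world axes, zero at the start; "ft_torque": the same for the moment, N m; "gripper_width": finger opening in m.
Only numpy, scipy, OpenCV 4.12 (cv2) and the standard library are available. Lean on these libraries where they do the work, as an engineer would, in place of code of your own. Each camera call takes 0.05 s, during which the arm holds its last target.

TASK

Slide the glued plywood panel under the press, between the side rails, until its far end is fully home against the back stop. Then wind the press's three-armed handle clockwise (seen from above) until the pad grips the panel and the handle's slip clutch clicks over two or three times, certainly not more than five, and leave it clamped. Leave the other things on the bench where they are.

Things in the scene. Friction and masses are not known exactly. Their poses are not given: they have to be found in the camera images.
- press: Bench screw press, fixed. Origin: underside of its base plate, straight under the screw axis; z up; x is the feed direction, from the open feed end to the back stop; y across. Grey base plate 12 mm thick, x = -235 to +75 mm, 200 mm wide. Columns of 26 mm diameter at x = 0, y = +-74 mm carry a bridge 48 mm in x, 185 mm in y, 104 to 130 mm high (steel caps over the columns to 138).
- stop (a point): Middle of the back stop's face, 55 mm beyond the screw axis, 20 mm above the table; the stop's top is 28 mm high. Two low side rails (tops 26 mm above the table), 104 mm apart inside, run from it towards the feed end, to the columns, and go on into flared lead-ins that end 32 mm before the screw axis, about 130 mm apart at the mouth.
- hub (a point): On the screw axis, at the height of the middle of the handle's three arms (165 mm above the table). The hub is 32 mm in diameter, from 144 to 180 mm above the table (steel button to 186).
- ball_tip (a point): Centre of the 20 mm black ball on one of the three equal arms, 65 mm from the screw axis. The arms are level 10 mm steel bars, 120 degrees apart, nothing above them: an arm can be pushed round with a fingertip let down between two arms, above the bridge. Pushing 50 mm from the axis takes about 2 N while the screw runs free and 4.5 N while the clutch slips.
- spindle (a joint): Turn of the screw nut (steel disc of 52 mm diameter under the handle, with a black mark), rad, growing clockwise from above; one turn lowers the pad 20 mm. 0 = pad fully up (16 mm above the panel's top). It starts between 0 and 2.8, stops turning at about 5 when the pad meets the panel, and stays where it is left.
- clutch (a joint): Slip of the handle against the screw nut, rad, growing clockwise; 0 at the start. The handle carries the nut with it until the pad bears on the panel; then the nut stands still and the handle slips on, at an even torque, one click each 0.52 rad (30 degrees) of slip, so two clicks are 1.05 and five are 2.6.
- pad: Round steel pressure pad, 56 mm diameter, 12 mm thick, on the ram under the bridge; origin at the centre of its underside. It moves straight up and down and does not turn.
- panel_mid (a point): Centre of the glued panel: two plywood layers with a dark glue line, 160 mm (its x, feed direction) by 90 mm (y) by 20 mm thick, 200 g, smooth and sliding easily, lying flat on the press's base plate at the feed end, a little askew. When home, this centre is at x = -25 mm of the press.
- panel_end (a point): Middle of the panel's far end face (towards the press), 80 mm from its centre, half-way up its thickness.
- glue_bottle: Bystander: glue bottle, 60 mm diameter, 150 mm tall, to the left of the press; origin under its base.
- tin: Bystander: steel tin, 70 mm diameter, 70 mm tall, to the right of the press; origin under its base.
- buckle: Bystander: brass buckle, 58 by 48 by 8 mm, to the right of the press's feed end.
- hammer: Bystander: hammer lying on the right.
- brush: Bystander: brush lying on the left.
- spare_panels: Bystander: stack of spare panels, 160 by 90 by 40 mm, on the left; origin under its centre.
- cutting_die: Bystander: five-sided steel cutting die, 100 by 70 by 32 mm, on the right.
Mind the look-alikes: they are no part of the job. What is shaped like the part that bears panel_mid but blue, pink or turquoise is not meant.

How it is judged:
By the outcome, as a careful person would: the job done as asked, in the order asked, and still so for the second after the job is handed in, with the robot touching nothing.
It also fails if it takes over 61 s, if anything falls off the work surface, if the arm or the gripper's body presses on something with over 40 N, if the wrist force passes 120 N, or if a joint passes its speed limit or range.

## Working session

There is one attempt and no reset: what is moved stays moved. The work goes in short steps, each a Python script; the robot and the scene stay as the last script left them, time stands still between calls to the robot, and variables do not carry over. Pictures are saved under pics/ and viewed, and the job is handed in when it is done.

```bash
ls; mkdir -p pics
cat > h.py <<'E'
import numpy as np,cv2
from station import bot,claw,camera,camera_model
def save(im,n,scale=1):
    im=im[:,:,::-1]
    if scale!=1: im=cv2.resize(im,None,fx=scale,fy=scale,interpolation=cv2.INTER_CUBIC)
    cv2.imwrite('pics/'+n,im)
def ray(m,px):
    R=np.array(m['R']);t=np.array(m['t']);K=np.array(m['K'])
    d=np.linalg.inv(K)@np.array([px[0],px[1],1.]);return -R.T@t,R.T@d
def onplane(m,px,z):
    c,d=ray(m,px);return c+d*(z-c[2])/d[2]
def proj(m,X):
    p=np.array(m['R'])@np.array(X)+np.array(m['t']);p=np.array(m['K'])@p;return p[:2]/p[2]
E
python3 - <<'E'
from h import *
s=bot.observe();print(s['time'],s['tool_pos'],s['eef_rot'],bot.tip_reach)
for n in('top','scene'):
    save(camera(n),n+'0.png',1.5);m=camera_model(n);print(n,m)
    np.save(n+'0.npy',camera(n))
E
```

```text
pics
0.0 [ 0.19216351 -0.5941368   0.24719087] [-1.04275698 -1.43631579  1.43417282] 0.017
top {'K': array([[469.82038346,   0.        , 257.57793372],
       [  0.        , 469.82038346, 193.47124242],
       [  0.        ,   0.        ,   1.        ]]), 'R': array([[-0.00202774, -0.99998014,  0.00596652],
       [-0.99778476,  0.00162648, -0.06650511],
       [ 0.06649408, -0.00608816, -0.99776825]]), 't': array([-0.01442659,  0.48589676,  1.45013526])}
scene {'K': array([[403.20851721,   0.        , 248.54931722],
       [  0.        , 403.20851721, 188.79703116],
       [  0.        ,   0.        ,   1.        ]]), 'R': array([[ 0.22348937,  0.9746798 , -0.00719648],
       [ 0.75010109, -0.17669986, -0.63727978],
       [-0.62241534,  0.13702717, -0.77059892]]), 't': array([-0.11791262, -0.28229438,  1.79876073])}
```

View pics/top0.png

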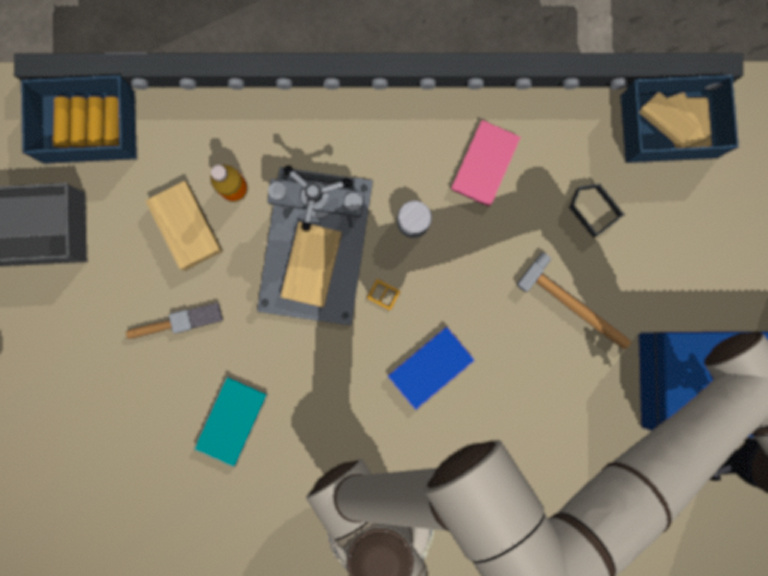

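View pics/scene0.png

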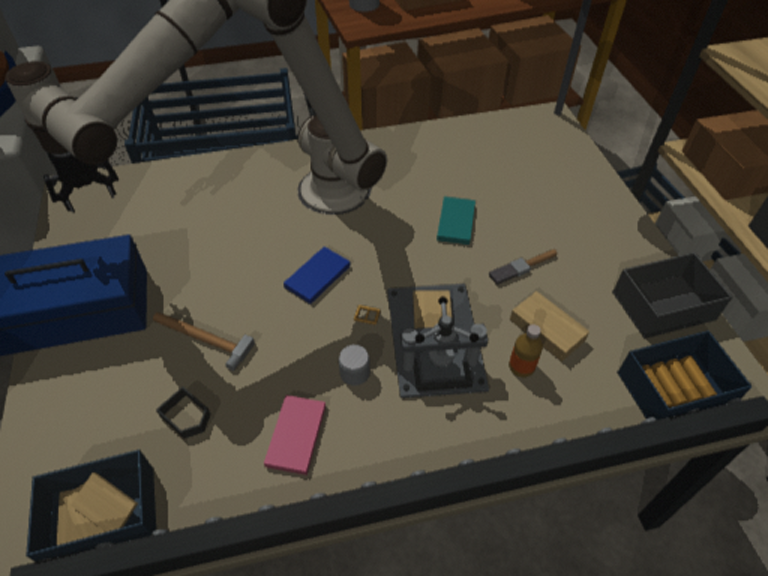

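The top view shows the press around (315,250), with the plywood panel on its base plate at (311,265). Other similar panels are the taller spare stack at (183,225), plus pink (485,160), blue (430,367) and turquoise (230,420) ones. Only the piece at (311,265) lies on the base plate at the feed end, so I take that one and confirm it in an enlarged crop.

Run:
```python
from h import *
im=np.load('top0.npy');c=im[100:225,165:260]
save(c,'crop_top.png',4.8)
im=np.load('scene0.npy');save(im[180:270,250:340],'crop_sc.png',6)
```

```text
(no output)
```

View pics/crop_top.png

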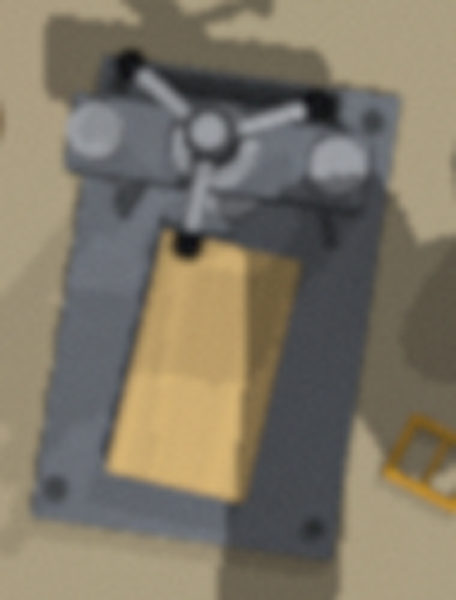

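View pics/crop_sc.png

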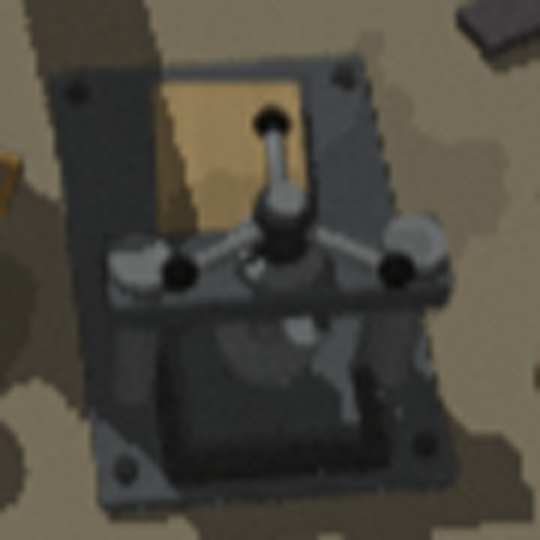

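Run:
```python
from h import *
m=camera_model('top');ms=camera_model('scene')
f=lambda p,z:onplane(m,(165+(p[0]+.5)/4.8-.5,100+(p[1]+.5)/4.8-.5),z)
g=lambda p,z:onplane(ms,(250+(p[0]+.5)/6-.5,180+(p[1]+.5)/6-.5),z)
P=lambda n,v:print(n,np.round(v,4))
cl,cr=f((95,130),.138),f((340,160),.138)
P('caps',[cl,cr,(cl+cr)/2]);print(np.linalg.norm(cl-cr))
d=cl-cr;print('yaw from caps',np.degrees(np.arctan2(-d[0],d[1])))
P('hubtop',f((208,131),.186))
P('sc hubtop',g((286,195),.186))
for b in((131,64),(320,103),(187,243)):P('ball',f(b,.165))
for b in((270,122),(180,272),(397,271)):P('scball',g(b,.165))
P('base',[f((32,518),.012),f((333,558),.012),f((400,95),.012)])
a=f((32,518),.012);b=f((333,558),.012);c=f((400,95),.012)
print(np.linalg.norm(a-b),np.linalg.norm(b-c),np.degrees(np.arctan2(-(a-b)[0],(a-b)[1])),np.degrees(np.arctan2((c-b)[1],(c-b)[0])))
q=[f(p,.032) for p in((107,470),(243,502),(300,262),(160,230))]
P('panel',q);print([np.linalg.norm(q[i]-q[(i+1)%4]) for i in range(4)])
e=q[2]-q[1];print(np.degrees(np.arctan2(e[1],e[0])));e=q[3]-q[0];print(np.degrees(np.arctan2(e[1],e[0])));P('c',np.mean(q,0))
# mask
im=np.load('top0.npy');h=cv2.cvtColor(im,cv2.COLOR_RGB2HSV)
print(h[175,205],h[150,222],h[190,172],h[175,235])
```

```text
caps [[0.6713 0.1962 0.138 ]
 [0.6529 0.049  0.138 ]
 [0.6621 0.1226 0.138 ]]
0.14842507155909168
yaw from caps -7.1053222776021805
hubtop [0.6605 0.1235 0.186 ]
sc hubtop [0.6614 0.127  0.186 ]
ball [0.705  0.1713 0.165 ]
ball [0.6816 0.0597 0.165 ]
ball [0.5984 0.1376 0.165 ]
scball [0.5979 0.1396 0.165 ]
scball [0.6819 0.065  0.165 ]
scball [0.7069 0.1748 0.165 ]
base [[0.4427 0.2541 0.012 ]
 [0.4163 0.0584 0.012 ]
 [0.721  0.0147 0.012 ]]
0.1974234206309966 0.3078411412636319 -7.671177140956288 -8.16803839180511
panel [[0.4727 0.2027 0.032 ]
 [0.4519 0.1153 0.032 ]
 [0.6072 0.0791 0.032 ]
 [0.6281 0.1697 0.032 ]]
[np.float64(0.089807540068068), np.float64(0.15939033554826298), np.float64(0.09298033482987443), np.float64(0.15893319058629177)]
-13.134525223770678
-11.990494970207765
c [0.54   0.1417 0.032 ]
[ 19 114 186] [111  23  76] [ 21  62 144] [107  23  78]
```

```bash
cat >> h.py <<'E'
from scipy.spatial.transform import Rotation as Ro
H=np.array([.661,.1245]);YAW=np.radians(-7.7)
ux=np.array([np.cos(YAW),np.sin(YAW),0]);uy=np.array([-ux[1],ux[0],0]);uz=np.array([0,0,1.])
def W(x,y,z): return np.array([H[0],H[1],0])+x*ux+y*uy+z*uz
def toP(X): 
    v=np.array([X[0]-H[0],X[1]-H[1],0]);return np.array([v@ux,v@uy,X[2]])
def ori(tilt,s=1):
    d=np.sin(tilt)*ux-np.cos(tilt)*uz;x=s*uy
    return Ro.from_matrix(np.c_[x,d,np.cross(x,d)]).as_rotvec()
E
python3 - <<'E'
from h import *
m=camera_model('top')
f=lambda p,z:onplane(m,(165+(p[0]+.5)/4.8-.5,100+(p[1]+.5)/4.8-.5),z)
for p in((107,470),(243,502),(300,262),(160,230)): print(np.round(toP(f(p,.032)),4))
print(bot.observe()['joint_positions'])
for t in(15,20,25):
  for s in(1,-1):
    for x in(-.26,-.115):
      for z in(.14,.04):
        q=bot.ik(W(x,0.002,z),ori(np.radians(t),s));print(t,s,x,z,None if q is None else np.round(q,2))
E
```

```text
[-0.1971  0.0523  0.032 ]
[-0.2059 -0.0371  0.032 ]
[-0.0473 -0.0522  0.032 ]
[-0.0386  0.0404  0.032 ]
[-9.99396153e-01  3.85248763e-01  7.17490641e-03 -2.49228384e-04
 -1.19402142e+00 -2.58607416e-01]
15 1 -0.26 0.14 [ 0.86  0.09 -0.9   0.49 -0.48 -2.99]
15 1 -0.26 0.04 None
15 1 -0.115 0.14 [ 0.61  0.3  -0.59  0.36 -0.52 -2.62]
15 1 -0.115 0.04 [ 0.45  0.43 -0.85  1.11 -0.16  3.04]
15 -1 -0.26 0.14 [ 0.86  0.09 -0.9   0.49 -0.48  0.15]
15 -1 -0.26 0.04 None
15 -1 -0.115 0.14 [ 0.61  0.3  -0.59  0.36 -0.52  0.53]
15 -1 -0.115 0.04 [ 0.45  0.43 -0.85  1.11 -0.16 -0.11]
20 1 -0.26 0.14 [ 0.82  0.07 -1.02  0.83 -0.39  3.  ]
20 1 -0.26 0.04 None
20 1 -0.115 0.14 [ 0.6   0.27 -0.73  0.66 -0.38 -2.89]
20 1 -0.115 0.04 None
20 -1 -0.26 0.14 [ 0.82  0.07 -1.02  0.83 -0.39 -0.15]
20 -1 -0.26 0.04 None
20 -1 -0.115 0.14 [ 0.6   0.27 -0.73  0.66 -0.38  0.25]
20 -1 -0.115 0.04 None
25 1 -0.26 0.14 None
25 1 -0.26 0.04 None
25 1 -0.115 0.14 [ 0.46  0.24 -0.88  1.26 -0.25  2.91]
25 1 -0.115 0.04 None
25 -1 -0.26 0.14 None
25 -1 -0.26 0.04 None
25 -1 -0.115 0.14 [ 0.46  0.24 -0.88  1.26 -0.25 -0.23]
25 -1 -0.115 0.04 None
```

Tilting is out of reach, so I'll push with the tool vertical and the jaws fully open along the feed direction. The leading finger's back then stands ahead of the gripper body, which keeps the body clear of the handle ball.

```bash
cat >> h.py <<'E'
def oriv(ang,s=1):  # vertical tool, jaws along world dir ang
    x=s*np.array([np.cos(ang),np.sin(ang),0]);d=-uz
    return Ro.from_matrix(np.c_[x,d,np.cross(x,d)]).as_rotvec()
E
python3 - <<'E'
from h import *
for s in(1,-1):
  for x in(-.277,-.16):
    for z in(.15,.02):
      q=bot.ik(W(x,0.002,z),oriv(YAW,s));print(s,x,z,None if q is None else np.round(q,2))
E
```

```text
1 -0.277 0.15 [ 0.79  0.14 -0.61  0.   -0.82  2.22]
1 -0.277 0.02 [ 0.79  0.39 -0.76  0.   -0.43  2.22]
1 -0.16 0.15 [ 0.6   0.31 -0.38  0.   -0.88  2.41]
1 -0.16 0.02 [ 0.6   0.5  -0.5   0.   -0.57  2.41]
-1 -0.277 0.15 [ 0.79  0.14 -0.61  0.   -0.82 -0.92]
-1 -0.277 0.02 [ 0.79  0.39 -0.76  0.   -0.43 -0.92]
-1 -0.16 0.15 [ 0.6   0.31 -0.38  0.   -0.88 -0.73]
-1 -0.16 0.02 [ 0.6   0.5  -0.5   0.   -0.57 -0.73]
```

Run:
```python
from h import *
o=oriv(YAW,-1)
bot.move_ptp(W(-.279,.002,.12),o)
print(bot.observe()['time'],bot.observe()['gripper_width'])
save(camera('wrist'),'w1.png',1.5)
bot.move_l(W(-.279,.002,.045),speed=.15)
r=bot.move_l(W(-.279,.002,.008),speed=.03,until_force=3)
s=bot.observe();print(r,toP(s['tool_pos']),s['force'],s['time'])
save(camera('top')[100:300,100:300],'t1.png',3);save(camera('scene')[130:290,200:400],'s1.png',3)
```

```text
2.9917 0.08545590515418477
True [-0.27910229  0.00187944  0.01583975] [-0.30567147 -0.34352347  4.68245236] 4.6
```

View pics/s1.png

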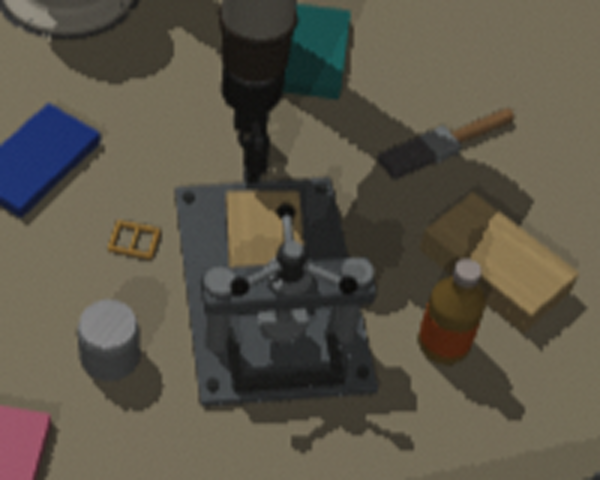

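View pics/w1.png

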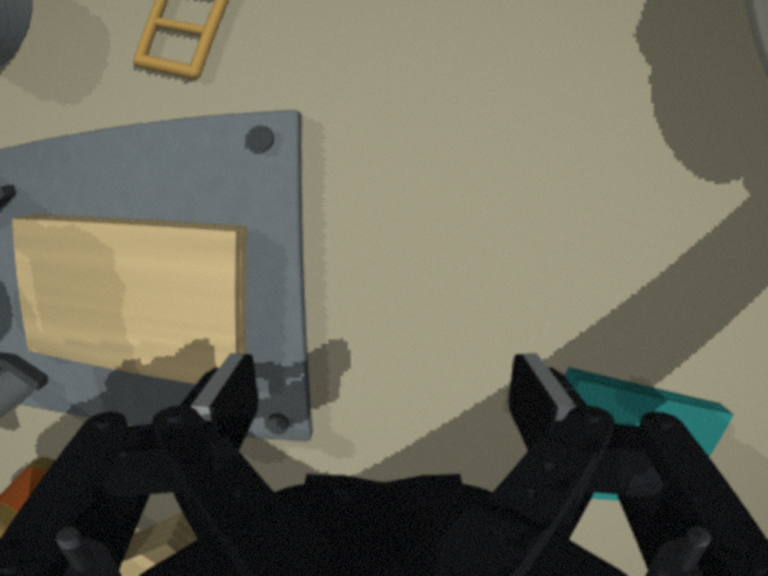

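The scene picture shows the finger touching the base plate just behind the panel's near end. In the wrist picture the panel is at (130,300) and its dark glue line shows on the end face. The touch height of 15.8 mm TCP matches a fingertip on the 12 mm plate. Now I'll lift 5 mm and push.

Run:
```python
from h import *
z=bot.observe()['tool_pos'][2]+.005
bot.move_l(W(-.279,.002,z),speed=.05)
f0=bot.observe()['force'];print(f0)
r=bot.move_l(W(-.172,.002,z),speed=.07,until_force=8)
s=bot.observe();print(r,toP(s['tool_pos']),s['force'],s['time'])
if not r:
    r=bot.move_l(W(-.148,.002,z),speed=.025,until_force=8)
    s=bot.observe();print(r,toP(s['tool_pos']),s['force'],s['time'],s['gripper_width'])
save(camera('top')[90:240,150:300],'t2.png',4);save(camera('scene')[170:290,230:350],'s2.png',5)
save(camera('wrist'),'w2.png',1.5)
```

```text
[-0.6397701  -0.34599994  0.02409601]
False [-0.17204207  0.00216838  0.02094402] [-0.62744389 -0.09525914 -0.87266532] 6.625
True [-0.15982912  0.00086703  0.02014283] [-0.13715805 -0.56749137 -0.51906519] 7.2333 0.08563306068023538
```

View pics/s2.png

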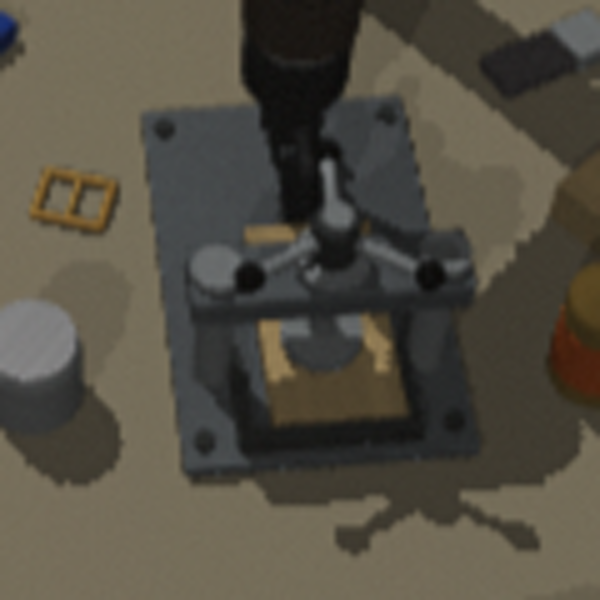

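View pics/t2.png

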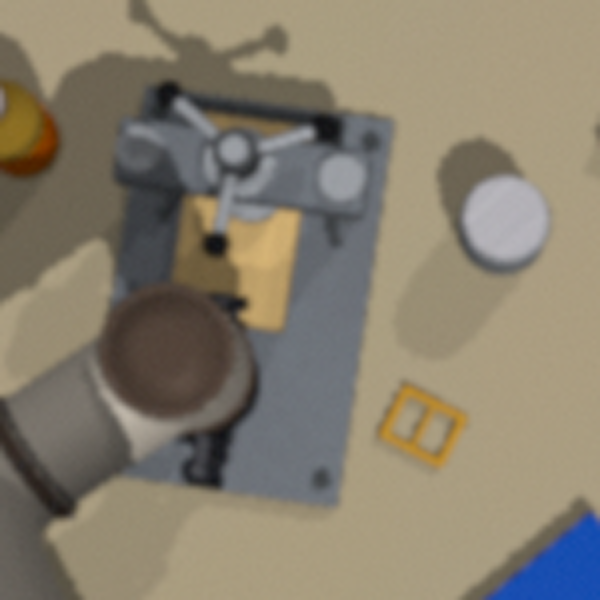

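View pics/w2.png

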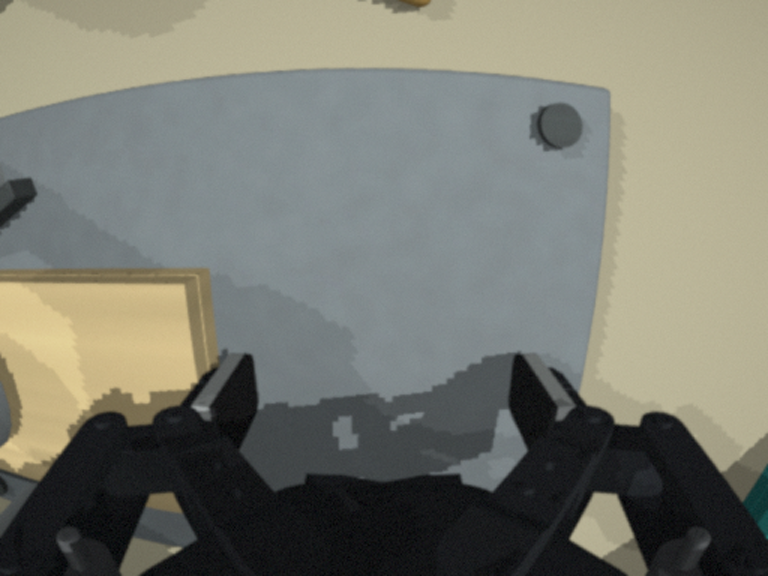

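Run:
```python
from h import *
z=bot.observe()['tool_pos'][2]
r=bot.move_l(W(-.1575,.001,z),speed=.01,until_force=12)
s=bot.observe();print(r,toP(s['tool_pos']),s['force'],s['time'],s['gripper_width'])
bot.dwell(.2);s=bot.observe();print(toP(s['tool_pos']),s['force'])
im=camera('scene');np.save('s3.npy',im);save(im[215:275,270:330],'s3.png',10)
ms=camera_model('scene')
g=lambda p,zz:onplane(ms,(230+(p[0]+.5)/5-.5,170+(p[1]+.5)/5-.5),zz)
for p in((270,424),(410,415)): print(toP(g(p,.032)))
```

```text
False [-0.15960842  0.0002004   0.01959525] [-6.12283746  2.11628837  3.51434103] 7.8667 0.0853090625325573
[-0.15957315  0.00021209  0.01961329] [-5.41942607  2.28691859  2.86672992]
[ 0.05750974 -0.03973914  0.032     ]
[0.05958072 0.0541597  0.032     ]
```

View pics/s3.png

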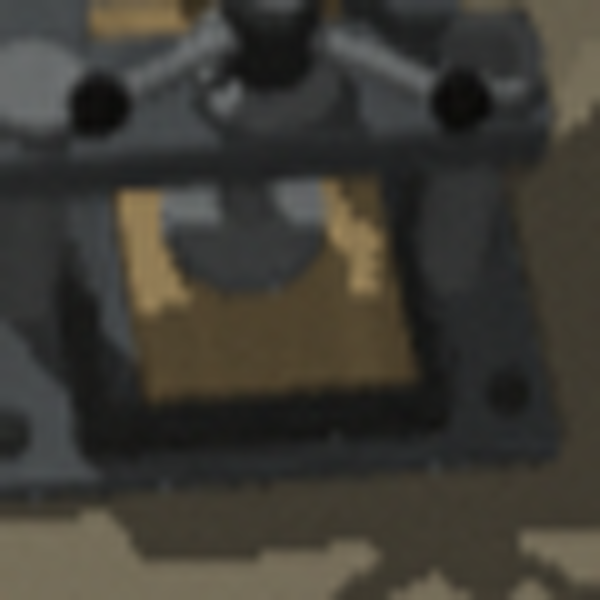

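The panel sits flush against the dark stop bar, edge (150,400)–(415,380) with no gap, and did not move under a held push of about 6 N. It is home, so I'll retract and look at the handle.

Run:
```python
from h import *
z=bot.observe()['tool_pos'][2]
bot.move_l(W(-.19,.001,z),speed=.1)
bot.move_l(W(-.19,.001,.25),speed=.3)
claw.command_gripper(0.0,40)
a=np.radians(107)
p=np.array([H[0]+.046*np.cos(a),H[1]+.046*np.sin(a),.25])
bot.move_ptp(p,oriv(YAW,-1))
s=bot.observe();print(s['time'],s['force'],s['gripper_width'],s['tool_pos'])
m=camera_model('wrist');im=camera('wrist');save(im,'w4.png',1.5);np.savez('w4.npz',im=im,**{k:np.array(m[k]) for k in'KRt'})
print(m)
save(camera('scene')[150:290,230:400],'s4.png',4)
```

```text
11.0083 [ 0.13225726 -0.08511232 -0.48783965] -4.278838852760336e-05 [0.64726419 0.16827255 0.24935049]
{'K': array([[297.31863964,   0.        , 255.13482447],
       [  0.        , 297.31863964, 190.07746405],
       [  0.        ,   0.        ,   1.        ]]), 'R': array([[-0.99087353,  0.13478864,  0.00128899],
       [ 0.13008912,  0.95373384,  0.27105088],
       [ 0.03530523,  0.26874483, -0.96256416]]), 't': array([ 0.61809514, -0.28065995,  0.31035071])}
```

View pics/w4.png

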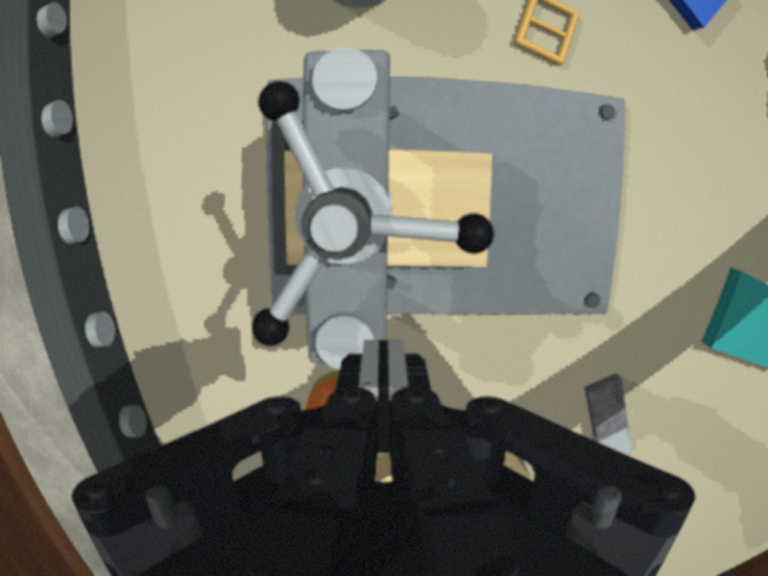

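View pics/s4.png

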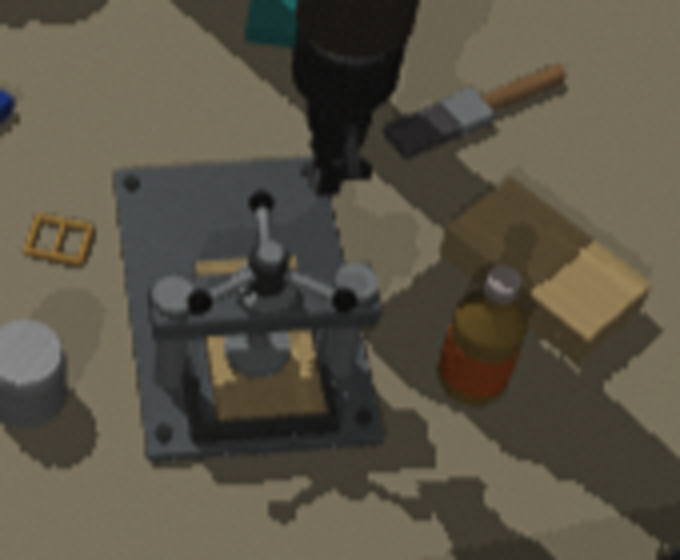

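```bash
cat >> h.py <<'E'
def wplane(m,px,z):
    K,R,t=[np.array(m[k]) for k in'KRt']
    v=np.array([(px[0]-K[0,2]),(px[1]-K[1,2])]);r=np.linalg.norm(v);th=r/K[0,0]
    d=np.r_[np.sin(th)*v/max(r,1e-9),np.cos(th)];c=-R.T@t;d=R.T@d
    return c+d*(z-c[2])/d[2]
E
python3 - <<'E'
from h import *
m=np.load('w4.npz')
f=lambda p,z:wplane(m,((p[0]+.5)/1.5-.5,(p[1]+.5)/1.5-.5),z)
print('hub',f((334,229),.186))
h=f((334,229),.186)
B=[f(p,.165) for p in((279,101),(474,233),(270,326))]
for b in B: d=b-h;print(b,np.linalg.norm(d[:2]),np.degrees(np.arctan2(d[1],d[0])))
print('ballmean',np.mean(B,0))
print('caps',f((344,78),.138),f((344,345),.138))
save(m['im'][90:200,170:280],'w4c.png',5.4)
E
```

```text
hub [0.66223232 0.12586691 0.186     ]
[0.68178973 0.06393022 0.165     ] 0.06495110766714385 -72.47573555536866
[0.59884765 0.13934156 0.165     ] 0.06480110228435731 167.99842592084258
[0.70592126 0.17292013 0.165     ] 0.06420847725807814 47.12327317371417
ballmean [0.66218622 0.1253973  0.165     ]
caps [0.65164331 0.0529003  0.138     ] [0.67371978 0.19919527 0.138     ]
```

View pics/w4c.png

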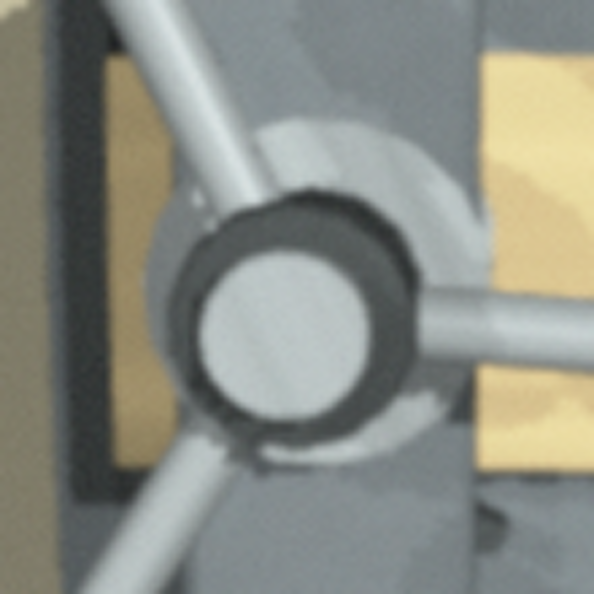

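The wrist view shows the three balls at (279,101), (474,233) and (270,326). The hub lies at (0.6622, 0.1256), the arms at −72.3°, 168° and 47.4°, each with a radius of about 65 mm as specified. The nut's mark is not clearly visible under the hub. The first stroke is a safe 120° of handle turn, with forces logged.

```bash
cat >> h.py <<'E'
HB=np.array([.6622,.1256]);RR=.046
def P(phi,z=.168): a=np.radians(phi);return np.r_[HB+RR*np.array([np.cos(a),np.sin(a)]),z]
def arc(a,b,step=10,speed=.08):
    n=max(1,int(round(abs(a-b)/step)));out=[]
    for phi in np.linspace(a,b,n+1)[1:]:
        bot.move_l(P(phi),speed=speed)
        F=bot.observe()['force'];r=np.radians(phi)
        out.append((round(phi),round(float(-(F[0]*np.sin(r)-F[1]*np.cos(r))),2)))
    return out
def look(name):
    s=bot.observe()
    m=camera_model('wrist');im=camera('wrist');save(im,name+'.png',1.5);np.savez(name+'.npz',im=im,**{k:np.array(m[k]) for k in'KRt'})
E
python3 - <<'E'
from h import *
bot.move_l(P(107,.20),speed=.2)
if bot.move_l(P(107),speed=.08,until_force=4): print('HIT',bot.observe()); raise SystemExit
print(bot.observe()['time'],bot.observe()['force'])
print(arc(107,-50))
print(bot.observe()['time'])
save(camera('scene')[150:290,230:400],'s5.png',4)
E
```

```text
12.0583 [-0.76839351  0.1990003   0.40156588]
[(97, 0.14), (87, 0.32), (78, -0.0), (68, -0.29), (58, -0.42), (48, 0.59), (38, 0.14), (28, -0.65), (19, 0.42), (9, 0.31), (-1, 0.3), (-11, 0.19), (-21, 0.47), (-30, 0.57), (-40, 0.45), (-50, -0.35)]
16.0583
```

View pics/s5.png

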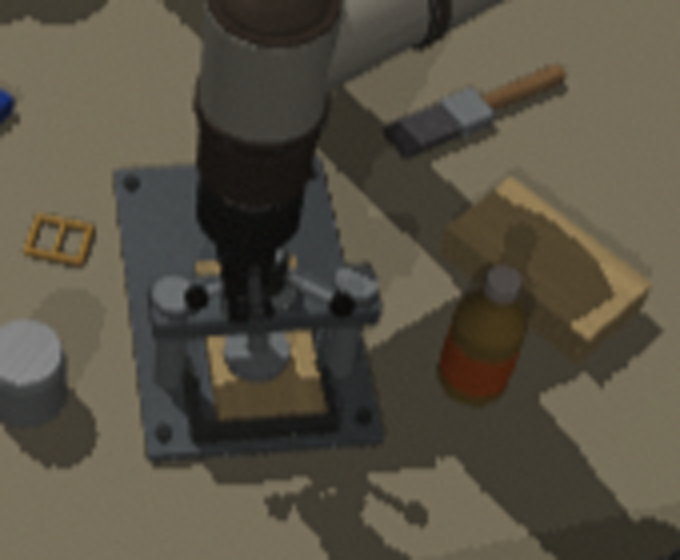

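Run:
```python
from h import *
bot.move_l(P(-45,.168),speed=.1)
bot.move_l(P(-45,.25),speed=.25)
bot.move_l(P(107,.25),speed=.25)
look('w6');print(bot.observe()['time'])
m=np.load('w6.npz')
save(m['im'][30:240,150:360],'w6c.png',2.8)
```

```text
17.3917
```

View pics/w6c.png

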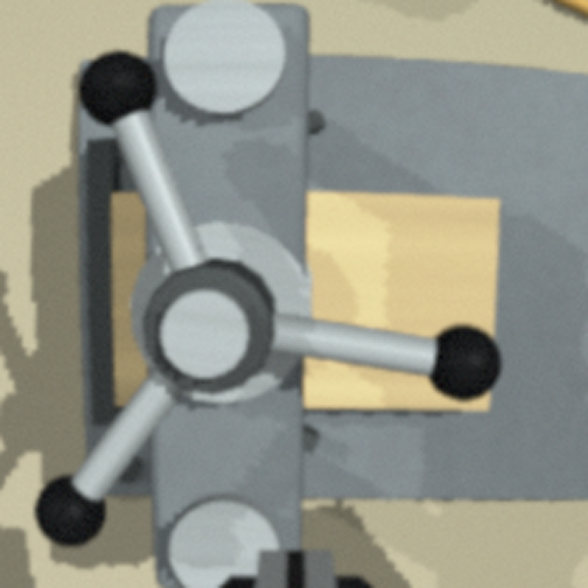

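```bash
cat >> h.py <<'E'
def balls(name):
    m=np.load(name+'.npz');im=m['im'];res=[]
    K=np.array(m['K']);R=m['R'];t=m['t']
    g=im.max(2);mask=(g<60).astype(np.uint8)
    mask=cv2.morphologyEx(mask,cv2.MORPH_OPEN,np.ones((7,7),np.uint8))
    n,l,st,c=cv2.connectedComponentsWithStats(mask)
    for i in range(1,n):
        if st[i,4]<120 or st[i,4]>900: continue
        X=wplane(m,c[i],.165);d=X[:2]-HB;r=np.linalg.norm(d)
        if .055<r<.075: res.append((np.round(c[i],1).tolist(),round(r,4),round(float(np.degrees(np.arctan2(d[1],d[0]))),1)))
    return res
E
python3 - <<'E'
from h import *
print(balls('w4'));print(balls('w6'))
E
```

```text
[([185.4, 66.2], np.float64(0.0655), -72.4), ([316.3, 155.4], np.float64(0.0652), 167.6), ([179.3, 219.0], np.float64(0.066), 47.6)]
[([191.4, 60.6], np.float64(0.0654), -76.3), ([316.1, 159.4], np.float64(0.0653), 163.6), ([174.2, 213.2], np.float64(0.0658), 43.6)]
```

```bash
cat >> h.py <<'E'
def stroke(end,name,back=4):
    bot.move_l(P(107,.19),speed=.25)
    if bot.move_l(P(107),speed=.1,until_force=4): print('HIT',bot.observe()); raise SystemExit
    bot.move_l(P(90),speed=.12)
    print(arc(90,end,12,.09)[-4:])
    bot.move_l(P(end+back),speed=.1)
    bot.move_l(P(end+back,.25),speed=.25)
    bot.move_l(P(107,.25),speed=.25)
    look(name);print(bot.observe()['time'],balls(name))
    save(np.load(name+'.npz')['im'][30:240,150:360],name+'c.png',2.8)
E
python3 - <<'E'
from h import *
stroke(-6,'w7')
E
```

```text
HIT {'time': 18.0833, 'joint_positions': array([ 4.95739854e-01,  5.21612120e-01,  1.98333555e-02, -8.79274551e-04,
       -1.06906410e+00, -6.30678249e-01]), 'joint_vel': array([ 0.0001581 , -0.00052397,  0.00652437,  0.00844506,  0.00465904,
       -0.00214276]), 'tau': array([ 3.37888557e-02, -4.53062153e+01,  1.80533659e+01,  4.00044233e+00,
        1.93962548e-02,  4.57406895e-05]), 'tool_pos': array([0.64871856, 0.16939255, 0.16667501]), 'eef_rot': array([-0.14532496, -2.15178367,  2.15043188]), 'force': array([-0.33225286, -0.02881873, -0.44854546]), 'ft_torque': array([-0.00430573,  0.02228843,  0.02667582]), 'gripper_width': -5.504241984777659e-05}
```

That stop was an inertial spike: the force is about 0 and the tool is already at depth. I'll continue.

```bash
sed -i 's/until_force=4)/until_force=12)/' h.py
python3 - <<'E'
from h import *
stroke(-6,'w7')
E
```

```text
[(30, -0.84), (18, 0.85), (6, 0.04), (-6, -0.08)]
22.2583 [([297.0, 86.6], np.float64(0.065), -147.7), ([141.8, 116.4], np.float64(0.0659), -28.0)]
```

View pics/w7c.png

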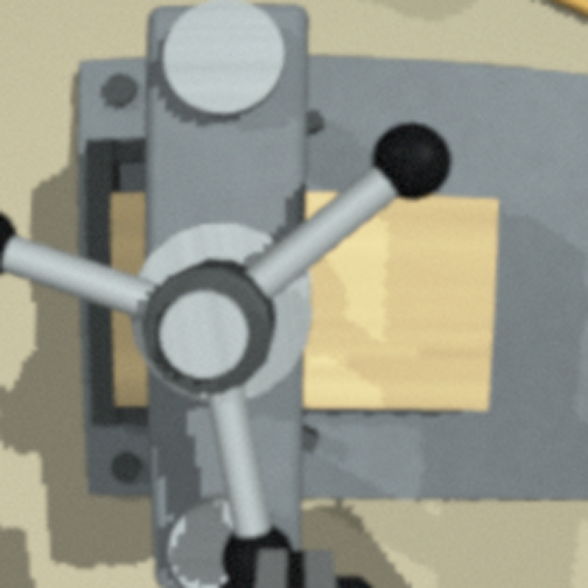

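Run:
```python
from h import *
o=[]
for n in('w4','w6','w7'):
    m=np.load(n+'.npz');u=m['im']
    c=u[100:190,180:270] if n=='w4' else u[95:185,180:270]
    o.append(cv2.resize(c[:,:,::-1],(260,260),interpolation=cv2.INTER_CUBIC))
    ce=m['R'].T@-m['t'];print(ce)
cv2.imwrite('pics/nuts.png',np.hstack(o))
```

```text
[0.63800792 0.10095754 0.37400888]
[0.63884188 0.10295692 0.37338105]
[0.6388136  0.10279883 0.37375986]
```

View pics/nuts.png

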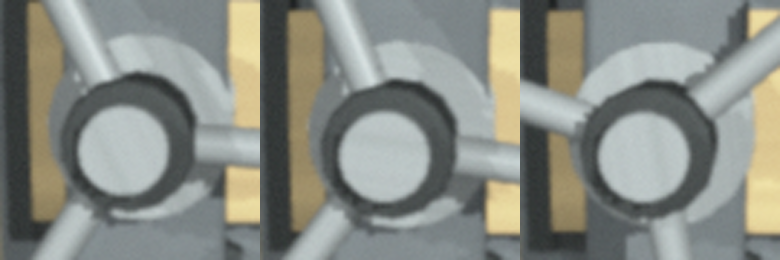

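Run:
```python
from h import *
R=Ro.from_rotvec(bot.observe()['eef_rot']).as_matrix()
m=camera_model('wrist');c=-m['R'].T@m['t'];off=bot.observe()['tool_pos']-c
p=np.r_[HB+off[:2],.21];print(p)
bot.move_l(p,speed=.2);look('w8')
m=np.load('w8.npz');K=m['K'];q=[]
X=m['R']@np.r_[HB,.14]+m['t'];th=np.arctan2(np.hypot(X[0],X[1]),X[2]);v=X[:2]/np.hypot(X[0],X[1])*th*K[0,0]+K[:2,2];print(v)
x,y=v.astype(int);save(m['im'][max(0,y-55):y+55,x-55:x+55],'w8c.png',5.4);print(bot.observe()['time'])
```

```text
[0.67122341 0.19291179 0.21      ]
[254.35669027 109.83763437]
22.7167
```

View pics/w8c.png

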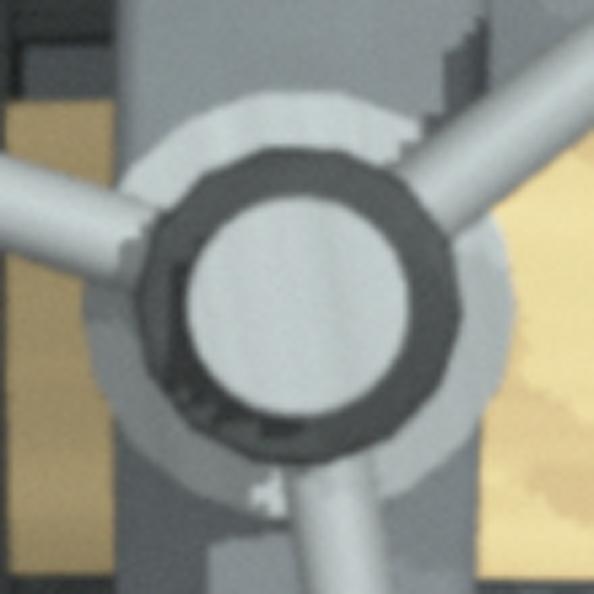

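The view from straight above shows no black mark in the visible ring of the nut, so the mark is still hidden under an arm and there is no slip at 196° of handle turn. Next stroke is 70°.

```bash
cat >> h.py <<'E'
OFF=np.array([.00902,.06731])
def stroke2(start,end,name,back=4):
    bot.move_l(P(start,.205),speed=.25)
    if bot.move_l(P(start),speed=.12,until_force=12): print('HIT',bot.observe()['force']); raise SystemExit
    arc(start,end,14,.1)
    s=bot.observe();print('end',s['time'],s['force'])
    bot.move_l(P(end+back),speed=.1)
    bot.move_l(P(end+back,.21),speed=.25)
    bot.move_l(np.r_[HB+OFF,.21],speed=.25)
    look(name);print(bot.observe()['time'],balls(name))
    m=np.load(name+'.npz');save(m['im'][20:200,155:355],name+'c.png',3)
E
python3 - <<'E'
from h import *
print(balls('w8'))
stroke2(150,46,'w9')
E
```

```text
[([341.7, 41.6], np.float64(0.0652), -147.9), ([147.5, 75.3], np.float64(0.0659), -27.9), ([272.4, 218.5], np.float64(0.0653), 91.8)]
end 25.4583 [-1.27874127  1.20592849 -1.2824348 ]
26.375 [([243.1, 4.1], np.float64(0.0614), -92.6), ([351.3, 158.4], np.float64(0.0654), 146.2), ([161.7, 171.5], np.float64(0.0658), 26.3)]
```

View pics/w9c.png

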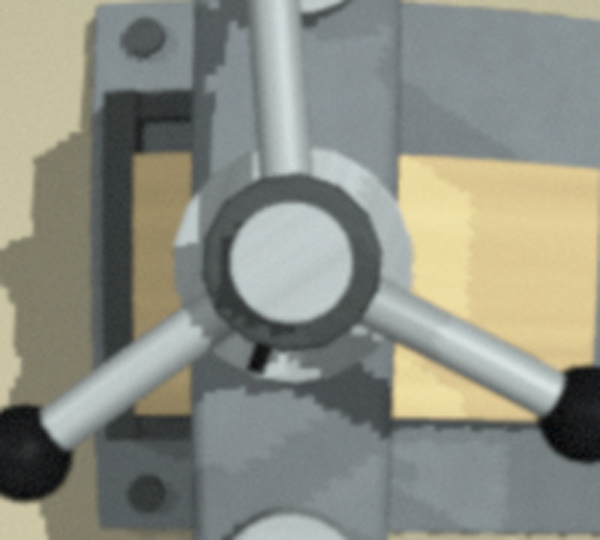

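The mark has now appeared at crop (260,358), ccw of the 26° arm, so the clutch has started to slip. I'll measure the angle.

```bash
cat >> h.py <<'E'
def mark(name,cp):
    m=np.load(name+'.npz');X=wplane(m,(155+(cp[0]+.5)/3-.5,20+(cp[1]+.5)/3-.5),.141);d=X[:2]-HB
    return np.linalg.norm(d),np.degrees(np.arctan2(d[1],d[0]))
E
python3 - <<'E'
from h import *
print(mark('w9',(260,358)),mark('w9',(175,250)),mark('w9',(412,262)))
stroke2(86,7.5,'w10')
save(camera('scene')[170:290,240:360],'s10.png',5)
E
```

```text
(np.float64(0.021955788565098024), np.float64(62.44356586514101)) (np.float64(0.025812760836483633), np.float64(-14.607012052828548)) (np.float64(0.025218147522886352), np.float64(173.31622102529298))
end 28.6333 [-0.68240249  1.74237255 -0.68673303]
29.675 [([315.6, 17.1], np.float64(0.0652), -131.1), ([140.6, 104.7], np.float64(0.0659), -11.2), ([300.2, 207.0], np.float64(0.0653), 108.4)]
```

View pics/w10c.png

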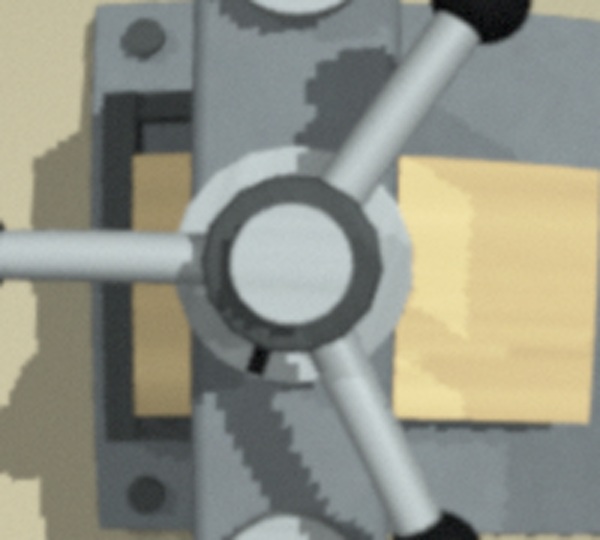

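View pics/s10.png

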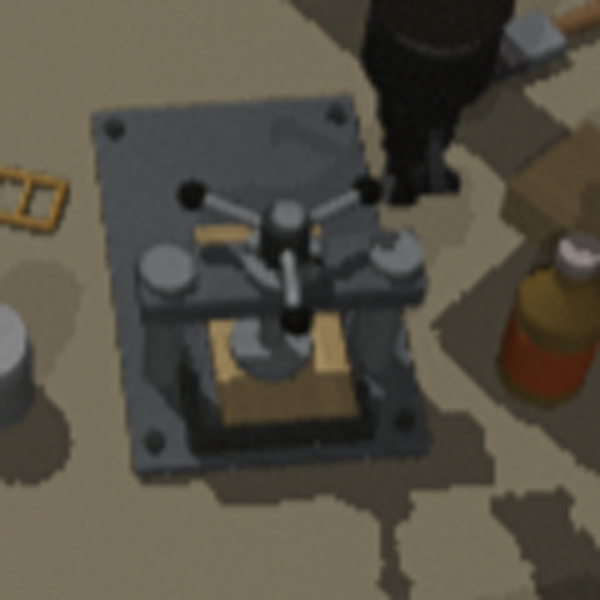

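The mark has not moved (still about 62° world), so the nut is standing still. The handle moved on to −11°, which puts the slip at about 74° (±9°), just over two clicks. I'll withdraw and check that the panel is home.

Run:
```python
from h import *
bot.move_l(np.r_[HB+OFF,.3],speed=.25)
bot.move_ptp([.35,-.25,.3],oriv(YAW,-1))
im=camera('top');np.save('t11.npy',im);save(im[95:220,165:265],'t11.png',4.8)
im=camera('scene');save(im[215:275,265:325],'s11.png',9)
print(bot.observe()['time'])
m=camera_model('wrist')
```

```text
32.3083
```

View pics/t11.png

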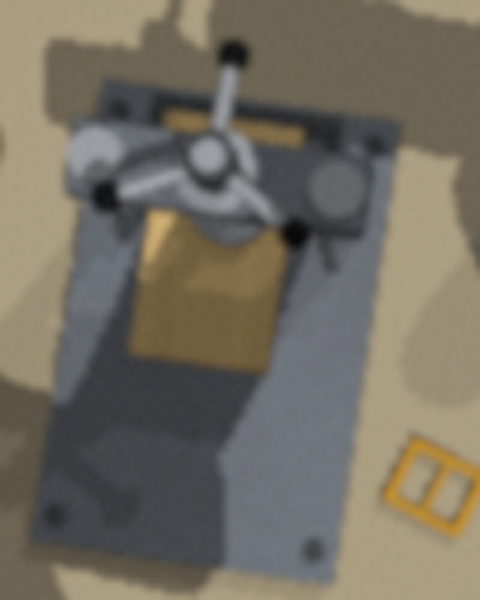

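View pics/s11.png

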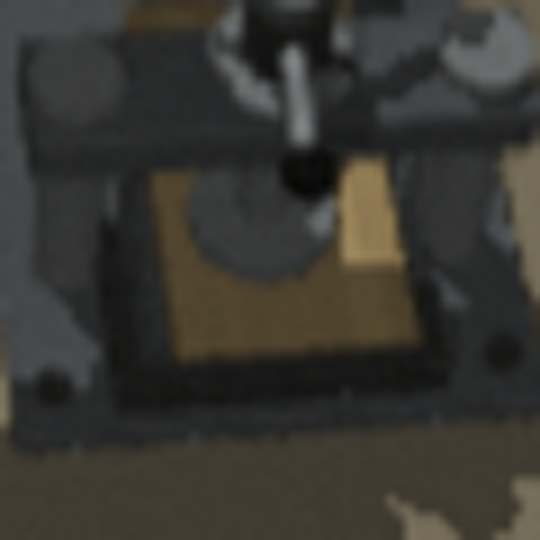

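Run:
```python
from h import *
m=camera_model('top')
f=lambda p,z:onplane(m,(165+(p[0]+.5)/4.8-.5,95+(p[1]+.5)/4.8-.5),z)
for p in((131,355),(268,372)):print(toP(f(p,.032)))
for p in((163,110),(305,128)):print('far',toP(f(p,.032)))
# base edges near
a,b=f((32,542),.012),f((333,582),.012);print(toP(a),toP(b))
```

```text
[-0.10618243  0.049686    0.032     ]
[-0.10538559 -0.03936412  0.032     ]
far [0.05507838 0.05169939 0.032     ]
far [ 0.05563955 -0.04131749  0.032     ]
[-0.23374013  0.09914511  0.012     ] [-0.23364081 -0.09827829  0.012     ]
```

Run:
```python
from h import *
bot.sign_off();print(bot.observe()['time'])
```

```text
the job is handed in; nothing more can be done
the job is handed in; nothing more can be done
```

The panel is home against the back stop and clamped. The clutch clicked over twice by my measurement, and the job was handed in at about 32 s of the 61 s allowed.

**Panel:** I pushed it in with the back of the open gripper's leading finger. A second push, holding about 6 N, moved it no further. My last check in the top view put the near end at x = −106 and −105 mm at its two corners, and the far end at +55 mm. The target was −105 and +55 mm, so it lies square. It sits about 5 mm towards the left rail, within the rail clearance.

**Handle:** I wound it clockwise with the closed fingertip, about 300° in all. Over the last push the black mark on the nut stayed at about 62° while the handle moved 37°, so the pad was bearing on the panel. The total slip is about 74° (1.28 rad), or two clicks. That figure is good to about ±9°, because the mark was hidden under an arm before slipping began.

**Checks that did not help:**
- The wrist force readings between strokes were too noisy to show when the clutch began to slip, so the click count rests on the camera.
- One guarded descent stopped early on a false force reading. The tool had touched nothing, and I repeated it with a higher limit.

The robot touched nothing else on the bench, and the arm is clear of the press.

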